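# Mix a tube on the touch mixer

### The arm

A 6-joint arm with a two-finger parallel gripper is mounted at the origin on a cart in front of the work surface, level with it; the furniture and walls round the work are solid. World frame = base frame: x ahead of the robot, y to its left, z up, the work surface at z = 0. Lengths are in m, angles in degrees, forces in N, time in s.
With the tool pointing down it reaches from about 0.3 to 0.75 m from the base axis. Payload 8.5 kg.
Tool frame: the origin (TCP) lies midway between the tips of the shut fingers; the grasp point (between the pads) lies 19 mm behind it; z points along the fingers, y is the line along which they close (so a half turn about z gives the same grasp; the last joint's range is limited). The gripper opens to 85 mm and grips with 20 to 120 N. Pads are 22 mm wide; open, the fingers measure 114 mm over their backs; the gripper's body (76 mm by 85 mm) begins 54 mm behind the grasp point. The pads swing forward as they close: fully open they stand 13 mm farther back than shut.
Start: joints at [57.68, 21.807, 74.336, -0, 83.858, -12.336], TCP at [0.188, 0.517, 0.231] pointing down, gripper open.
Joint ranges: [-178.18, 178.18], [-50.72, 133.34], [12.68, 142.11], [-81.47, 261.47], [9.98, 163.14], [-165.26, 165.26]. Speed limits (degrees/s): [136.94, 136.94, 180, 180, 180, 180].

### API

Orientations are given as a 3x3 rotation matrix whose columns are the frame's x, y, z axes.
In Python, from rig import env, get_image, close_job gives the robot as it stands.
- The arm moves only by the tool step_arm, never from a script. Its argument "targets" is a list of rows, each a list of 2 entries, a list of its own where there are three numbers: the shift along the tool's x, y, z as a fraction of full scale, then the turn, a rotation vector about the tool's x, y, z as a fraction of full scale. In form: [[[x, y, z], [wx, wy, wz]], ...]. A call has 1 to 10 rows; each row is the pose to reach, as a shift and turn from the pose commanded when the call began, along the tool's axes at that moment; what a row does not reach only later rows make up. Full scale, the value 1, is 0.3 m for a shift and 45 degrees for a turn. A row lasts 1/12 s, in which the tool goes at most 41.7 mm and 7.16 degrees, less where a joint would pass 70% of its speed; a pose out of reach is approached as far as the arm can. A call with a number of a shift or a turn outside -1 to 1 is refused whole. A call with a gripper value outside its range is refused whole. "jaw" is the finger opening in mm, from 0 to 85.4, set as the call begins (left out, the last holds). The fingers move at their own pace and stop on an object; "grip_force" is the grip in N (left out, the last holds). Time passes only in rows, so rows that repeat a pose let the fingers close. It gives the time, the measured TCP pose, the force, the opening and the grip force at its end, in the units of the state.
- env.observe(): the state, without advancing time (a new reading comes with each control period).
- get_image(name): name is "side" or "top" or "wrist"; returns a dict with "img" (400x640x3 uint8, red, green, blue), "z_map" (400x640 float32, m along the optical axis (not along the pixel's ray), 0 where there is no reading), "intrinsics" (3x3 intrinsics, pixels), "rvec" (rotation vector, rad) and "tvec" (3), from world to camera coordinates, as OpenCV has them. Camera axes: x right, y down, z forward; pixel columns grow to the right and rows downward; lengths in m; the calibration is good to about 2 mm. A picture is of the moment at which its call begins.
- close_job(): hands the job in; it is judged then, once.
The state is a dict: "time_s": time; "q": joint angles; "qvel": joint speeds; "joint_efforts": joint torques, N m; "position": TCP position; "tool_rot": TCP orientation; "ft_force": force on the tool from outside, world axes, zero at the start; "wrist_torque": the same for the moment, N m; "grip_width": finger opening in m; "gripper_force": force on a finger pad.
Only numpy, scipy, OpenCV 4.12 (cv2) and the standard library are available. Lean on these libraries where they do the work, as an engineer would, in place of code of your own. Each camera call takes 0.05 s, during which the arm holds its last target. There are 200 camera calls.

### The job

The last user left the tube mixer turned up too high: first turn its speed knob back until the pointer line meets the arrowhead on the dial. Then take the tube that stands by itself at one end of the aluminium block, stand it upright in the mixer's rubber cup and press it down against the cup's spring until the cup stops; the mixer only runs while the cup is held fully down, so finish with the tube still gripped and pressed there, firmly but without forcing, and leave the other tubes and the things around as they are.

Things in the scene. Friction and masses are not known exactly. Their poses are not given: they have to be found in the camera images.
- mixer: tube mixer that cannot be shifted: white case 170 (x) x 112 mm, knob end at its -x, cup end at +x. Origin: centre of the underside; z up. Knob axis vertical at x -55, y 0 mm; cup axis vertical at x +40, y 0. Deck top at z 50, free for 50 mm round the knob axis. The cup stands on a round tower, radius 44 mm at the deck, 37 at z 80; cup rim, the highest point, at z 120
- knob_top (a point): centre of the top face of the speed knob, on its vertical axis, 22.6 mm above the deck. The knob is black, round and fluted, 32 mm across its grip, 22 mm high, with a 38 mm skirt in its lowest 4 mm; fingertips may reach down to 3 mm above the deck. A white pointer line runs from its centre over the rim
- index_mark (a point): tip of the black raised arrowhead on the deck beside the knob, 25.5 mm from the knob axis; it lies 45 degrees counter-clockwise (seen from above) from the mixer's +x axis
- speed_knob (a joint): angle of the speed knob in rad: 0 when the pointer line meets the arrowhead, growing clockwise seen from above; stops at -1.48 and 3.05. It starts 0.6 to 1.5 past the arrowhead, so it is to be turned counter-clockwise. It stays where it is left (friction about 0.04 N m)
- cup_seat (a point): centre of the inner floor of the rubber cup, on the cup axis, z = 100 mm above the bench when the cup is up; it goes down with the cup. The cup is a funnel: inner radius about 11 mm at the floor, 20 mm at the rim, 20 mm deep
- cup (a joint): how far the sprung cup is pressed down, in m: 0 up, 0.007 at its hard stop on the collar. It takes about 4 N to start it moving and about 9 N to reach the stop (0.7 N per mm); it springs back when let go
- sample_tube: the tube to mix, standing by itself at one end of the block: closed blood tube 92 mm long, about 14 g, glass body 12.6 mm in diameter, cap 15.4 mm in diameter over the top 17 mm. Origin: centre of its bottom end; z runs along it to the cap
- tube_block: fixed drilled aluminium block, 62 (x) x 118 (y) x 55 mm high, origin at the centre of its underside; two rows of four holes, 14.5 mm wide, 45 deep, at x -14, +14, y +42, +14, -14, -42 mm. The sample tube stands in the hole (-14, +42), bottom 10 mm and top 102 mm above the bench; the other two stand at (-14, -42) and (+14, -42)
- tube_b: a second tube like the sample tube, at the other end of the block, to be left standing
- tube_c: a third such tube next to tube_b, to be left standing
- timer: white lab timer, 60 x 66 x 18 mm, lying on the bench; bystander, origin centre of its underside
- tally_counter: metal tally counter, 50 x 50 x 25 mm; bystander, origin centre of its underside
- marker: marker pen 135 mm long, 18 mm high, lying along its y; bystander
- ballpoint: ballpoint pen 142 mm long, 12 mm high, lying along its y; bystander
- dropper_0: brown dropper bottle, 31 mm across, 88 mm high; bystander
- dropper_1: brown dropper bottle, 33 mm across, 92 mm high; bystander
- microscope: fixed binocular microscope at the back, between the two work places; to be kept clear of. Origin: on the bench under its middle, its x pointing away from the robot. It is 442 mm high; its eyepieces reach furthest towards the robot, to x = -170 mm, at y = -25 to +85 mm and 335 to 442 mm above the bench. A wrist carried from one side to the other must pass in front of them

How it is judged:
By the outcome, as a careful person would: the job done as asked, in the order asked, and still so for the second after the job is handed in, while the arm keeps its last pose, push and grip.
It also fails if it takes over 70 s, if anything falls off the work surface, if the arm or the gripper's body presses on something with over 40 N, if the wrist force passes 120 N, or if a joint passes its speed limit or range.

## Working session

There is one attempt and no reset: what is moved stays moved. The work goes in short steps, Python scripts to look and compute and a tool call to move; the robot and the scene stay as the last step left them, time stands still between calls to the robot, and variables do not carry over. Pictures are saved under pics/ and viewed, at most 10 in all, crops included, and the job is handed in when it is done.

Besides the shell and the picture viewer there is one more tool, called after "Emit:" as name([rows], argument=value, ...), one row to a line, values as JSON. step_arm: Moves the arm, as the interface text tells. Its arguments: {"type":"object","properties":{"targets":{"type":"array","items":{"type":"array"}},"jaw":{"type":"number"},"grip_force":{"type":"number"}},"required":["targets"]}

```bash
mkdir -p pics && ls
cat > h.py <<'E'
import numpy as np, cv2
from rig import env,get_image,close_job
def save(n,name,crop=None,s=1):
    d=get_image(n); im=d["img"][:,:,::-1]
    if crop: im=im[crop[1]:crop[3],crop[0]:crop[2]]
    cv2.imwrite("pics/%s.png"%name,cv2.resize(im,None,fx=s,fy=s,interpolation=cv2.INTER_CUBIC)); np.savez("pics/%s.npz"%name,**d); return d
def load(name): return dict(np.load("pics/%s.npz"%name))
def RT(d): return cv2.Rodrigues(np.array(d["rvec"],float))[0],np.array(d["tvec"],float).reshape(3)
def w(d,u,v,z=None):
    "pixel to world: on plane z or by depth"
    R,t=RT(d); r=np.linalg.solve(d["intrinsics"],[u,v,1.]); c=-R.T@t; g=R.T@r
    if z is None: return c+g*d["z_map"][int(round(v)),int(round(u))]
    return c+g*(z-c[2])/g[2]
def px(d,p):
    R,t=RT(d); q=d["intrinsics"]@(R@np.array(p,float)+t); return q[:2]/q[2]
def cloud(d):
    R,t=RT(d); Z=d["z_map"]; v,u=np.mgrid[:400,:640]
    r=np.stack([u,v,np.ones_like(u)],-1)@np.linalg.inv(d["intrinsics"]).T
    return (r*Z[...,None]-t)@R
def tri(obs):
    A=[];b=[]
    for d,u,v in obs:
        R,t=RT(d); c=-R.T@t; g=R.T@np.linalg.solve(d["intrinsics"],[u,v,1.]); g/=np.linalg.norm(g); P=np.eye(3)-np.outer(g,g); A.append(P);b.append(P@c)
    return np.linalg.lstsq(np.vstack(A),np.hstack(b),rcond=None)[0]
E
python3 - <<'E'
from h import *
for n in("top","side","wrist"):
    d=save(n,n+"0"); R,t=RT(d); print(n,-R.T@t,R[2],d["intrinsics"][0,0])
o=env.observe(); print({k:np.round(v,3) for k,v in o.items()})
E
```

```text
pics
top [ 0.43718097 -0.15269843  1.71011214] [ 0.08685279 -0.00156103 -0.99621993] 520.156025768528
side [ 0.03837284 -1.02261224  0.7082379 ] [ 0.43002447  0.74286015 -0.513067  ] 448.996490318394
wrist [0.12508996 0.54054718 0.37467016] [ 0.24930801 -0.09182732 -0.96406082] 280.1025023668337
{'time_s': np.float64(0.15), 'q': array([ 5.7678e+01,  2.1834e+01,  7.4372e+01, -1.0000e-03,  8.3860e+01,
       -1.2335e+01]), 'qvel': array([ 0.008,  0.055, -0.08 , -0.01 ,  0.001, -0.049]), 'joint_efforts': array([ 2.0000e-03, -4.4863e+01, -2.3135e+01, -0.0000e+00,  4.0000e-03,
       -0.0000e+00]), 'position': array([0.188, 0.517, 0.231]), 'tool_rot': array([[-0.94 ,  0.342, -0.001],
       [ 0.342,  0.94 , -0.001],
       [ 0.   , -0.001, -1.   ]]), 'ft_force': array([0.169, 0.374, 0.087]), 'wrist_torque': array([ 0.026, -0.023,  0.022]), 'gripper_force': np.float64(0.0), 'grip_width': np.float64(0.086)}
```

View pics/top0.png

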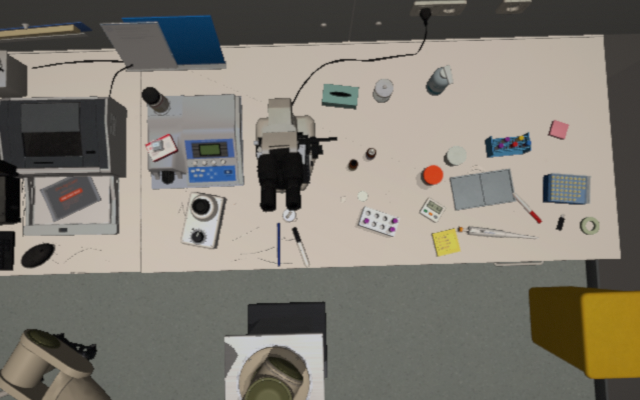

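View pics/side0.png

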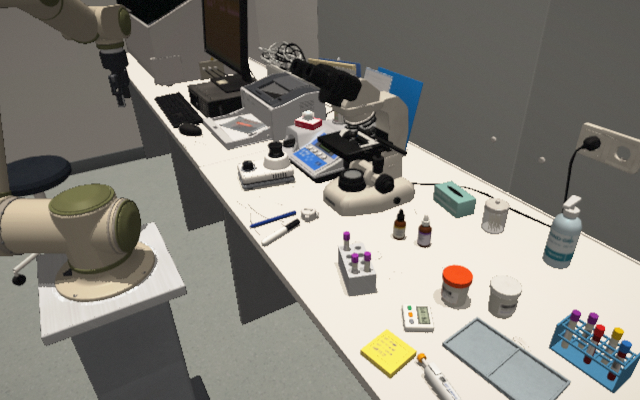

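Top view: the mixer is at (203,220), with its cup at (203,205) and knob at (198,237). The block is at (380,222), and the microscope is at (285,150). The side view agrees: the lone tube is at (346,240), nearest the robot's +y side. Next I'll get the numbers and check the wrist view.

Run:
```python
from h import *
T=load("top0");S=load("side0");W=load("wrist0")
for n,u,v in [("knob",198,237),("cup",203,205),("block",380,222),("cap?",369,213),("eyepL",267,200),("eyepR",293,200)]: print(n,w(T,u,v).round(3))
for n,u,v in [("lonecap",346,235),("b",354,257),("c",367,256),("knob",248,166),("cup",275,150)]: print(n,w(S,u,v).round(3))
a=cv2.resize(T["img"][185:255,175:245,::-1],(390,390),interpolation=cv2.INTER_CUBIC)
b=cv2.resize(T["img"][195:245,350:410,::-1],(400,390)[:2],interpolation=cv2.INTER_CUBIC)
cv2.imwrite("pics/tc.png",np.hstack([a,b]))
c=cloud(T); m=(c[...,2]>.045)&(c[...,2]<.06)
for nm,(x0,y0,x1,y1) in dict(mix=(175,185,230,255),blk=(350,195,410,245)).items():
    q=c[y0:y1,x0:x1][m[y0:y1,x0:x1]]; r=cv2.minAreaRect((q[:,:2]*1000).astype(np.float32)); print(nm,r,np.median(q[:,2]))
```

```text
knob [0.469 0.223 0.068]
cup [0.567 0.197 0.109]
block [ 0.5   -0.353  0.061]
cap? [ 0.532 -0.324  0.01 ]
eyepL [ 0.548 -0.032  0.435]
eyepR [ 0.545 -0.096  0.444]
lonecap [ 0.5  -0.31  0.1 ]
b [ 0.471 -0.387  0.099]
c [ 0.497 -0.399  0.1  ]
knob [0.464 0.206 0.069]
cup [0.556 0.195 0.106]
mix ((535.6160888671875, 219.26275634765625), (166.31430053710938, 201.9632110595703), 88.23008728027344) 0.0513845102821943
blk ((502.1749267578125, -351.791015625), (118.36343383789062, 61.69881057739258), 69.89450073242188) 0.05538546206406575
```

View pics/wrist0.png

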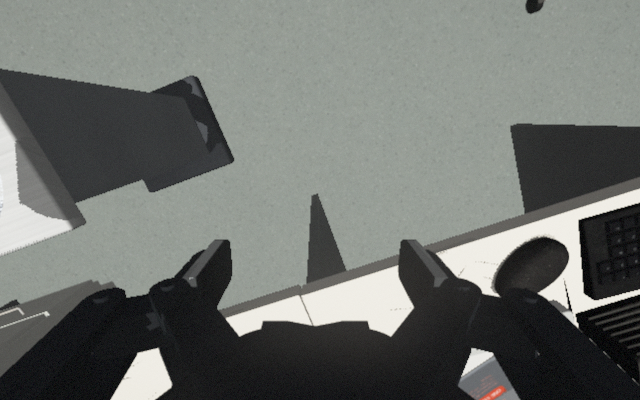

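View pics/tc.png

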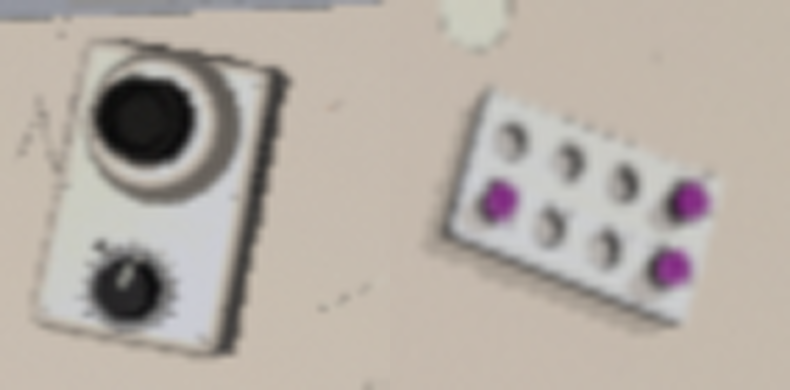

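The wrist view shows only the floor and the table edge. The crop shows the knob at about (127,288) with the pointer up and slightly right, the arrowhead at (100,246), the cup at (145,120) and the lone cap at (497,203). I'll move above the mixer now.

Emit:
step_arm([
  [[-0.95,-0.65,0],[0,0,-0.2]],
  [[-0.95,-0.65,0],[0,0,-0.2]],
  [[-0.95,-0.65,0],[0,0,-0.2]],
  [[-0.95,-0.65,0],[0,0,-0.2]],
  [[-0.95,-0.65,0],[0,0,-0.2]],
  [[-0.95,-0.65,0],[0,0,-0.2]],
  [[-0.95,-0.65,0],[0,0,-0.2]],
  [[-0.95,-0.65,0],[0,0,-0.2]],
  [[-0.95,-0.65,0],[0,0,-0.2]],
  [[-0.95,-0.65,0],[0,0,-0.2]],
])

```text
time_s: 0.98
position: [0.391, 0.2337, 0.2311]
tool_rot: [[-0.981, 0.195, 0.0], [0.195, 0.981, -0.001], [-0.0, -0.001, -1.0]]
ft_force: [-0.5, 1.0, -0.9]
grip_width: 0.0854
gripper_force: 0.0
```

Run:
```python
from h import *
d=save("wrist","w1"); o=env.observe(); print(o["position"].round(4),o["tool_rot"].round(3),o["q"].round(1),o["time_s"])
```

```text
[0.3898 0.2351 0.2311] [[-0.981  0.194 -0.001]
 [ 0.194  0.981 -0.   ]
 [ 0.001 -0.    -1.   ]] [ 16.1  12.3  88.4   0.   79.3 -62.7] 1.0333
```

View pics/w1.png

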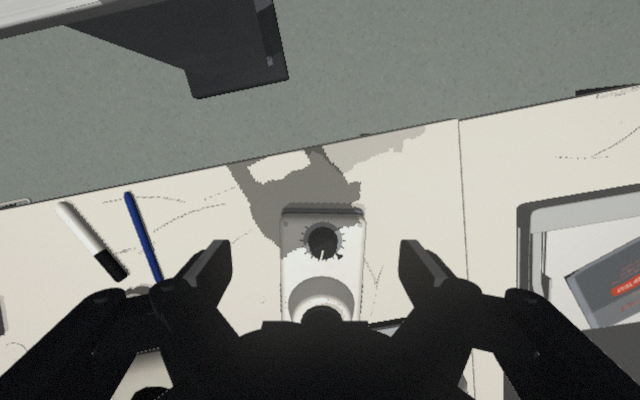

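The knob is at (323,242), its pointer runs down and slightly left to (320,258), and the arrowhead is at (338,257). I'll refine these numerically.

Run:
```python
from h import *
d=load("w1"); T=load("top0"); S=load("side0")
def circ(p): # algebraic circle
    A=np.c_[2*p,np.ones(len(p))]; s=np.linalg.lstsq(A,(p**2).sum(1),rcond=None)[0]; return s[:2],np.sqrt(s[2]+s[:2]@s[:2])
for nm,D in(("w",d),("top",T),("side",S)):
    c=cloud(D); ok=D["z_map"]>0
    near=np.hypot(c[...,0]-.467,c[...,1]-.213)<.035
    k=ok&near&(c[...,2]>.067)&(c[...,2]<.08)
    if k.sum(): q=c[k]; print(nm,"knob",k.sum(),q.mean(0).round(4),(q.max(0)+q.min(0))[:2]/2,np.ptp(q,0), np.median(q[:,2]))
    r=ok&(np.hypot(c[...,0]-.56,c[...,1]-.195)<.04)&(c[...,2]>.115)&(c[...,2]<.13)
    if r.sum()>5: q=c[r]; print(nm,"rim",r.sum(),(q.max(0)+q.min(0))[:2]/2,circ(q[:,:2]),q[:,2].max())
    k=ok&(np.abs(c[...,2]-.05)<.004)&(abs(c[...,0]-.5)<.12)&(abs(c[...,1]-.21)<.085)
    q=c[k]; print(nm,"deck",k.sum(),cv2.minAreaRect((q[:,:2]*1000).astype(np.float32)),np.median(q[:,2]))
im=d["img"][210:330,265:385,::-1]
cv2.imwrite("pics/k1.png",cv2.resize(im,(600,600),interpolation=cv2.INTER_CUBIC))
```

```text
w knob 557 [0.4688 0.228  0.073 ] [0.47011655 0.22757979] [0.03238816 0.03233717 0.00828257] 0.07325707935605008
w deck 5213 ((515.4887084960938, 218.1297607421875), (107.73419952392578, 150.49240112304688), 77.80085754394531) 0.05075395468334888
top knob 80 [0.4703 0.2248 0.0734] [0.47235281 0.22540226] [0.03140171 0.03330985 0.01261503] 0.07334978617508475
top rim 82 [0.56314392 0.20591364] (array([0.56311356, 0.20527781]), np.float64(0.021065525497281877)) 0.12994860545196682
top deck 669 ((525.1343994140625, 213.0535888671875), (109.67446899414062, 168.66551208496094), 78.31238555908203) 0.05026430630598619
side knob 54 [0.4683 0.224  0.0724] [0.46894028 0.22460496] [0.03154058 0.03659339 0.00921836] 0.0729870733990028
side rim 71 [0.56281596 0.20771584] (array([0.56217388, 0.20671979]), np.float64(0.021595041790530685)) 0.12374140668668797
side deck 430 ((521.5762329101562, 212.68458557128906), (108.26427459716797, 164.440673828125), 78.86540985107422) 0.05092513311620685
```

View pics/k1.png

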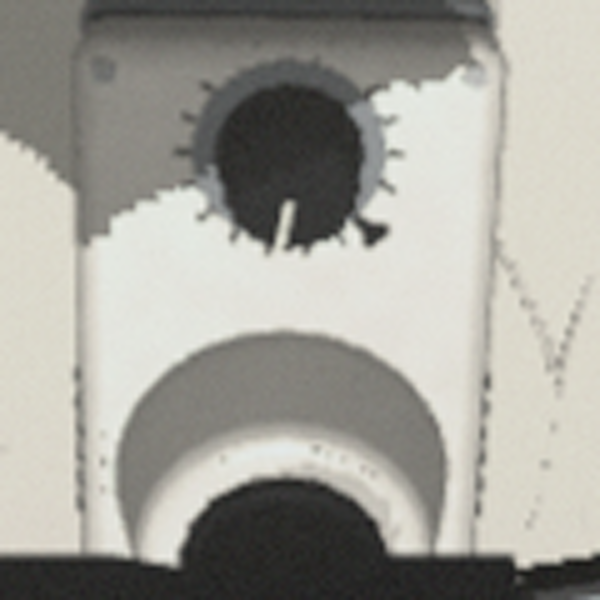

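Crop: the knob's top face is centred at about (289,155). The pointer line runs (291,203)→(281,250), and the arrowhead is at (355-388,230) with its tip towards the knob.

Run:
```python
from h import *
d=load("w1")
f=lambda x,y,z:w(d,265+(x+.5)/5-.5,210+(y+.5)/5-.5,z)[:2]
K=np.array([.4695,.227]); a=lambda v:np.degrees(np.arctan2(v[1],v[0]))
p1=f(291,203,.073);p2=f(282,246,.073);t=f(357,221,.0515);b=f(375,232,.0515)
for n,v in(("p2-p1",p2-p1),("p2-K",p2-K),("tip-K",t-K),("body-K",b-K)): print(n,a(v).round(1),np.linalg.norm(v).round(4))
# knob outline by dark top pixels
print("predicted arrow yaw",45-12.1)
print(px(d,[.4695,.227,.073]))
```

```text
p2-p1 -21.6 0.0114
p2-K -13.6 0.0157
tip-K 32.0 0.0276
body-K 34.2 0.033
predicted arrow yaw 32.9
[321.62441683 246.77353456]
```

Emit:
step_arm([
  [[-0.265,0.022,0.1],[0,0,0.3]],
  [[-0.265,0.022,0.2],[0,0,0.57]],
  [[-0.265,0.022,0.303],[0,0,0.57]],
  [[-0.265,0.022,0.303],[0,0,0.57]],
  [[-0.265,0.022,0.303],[0,0,0.57]],
  [[-0.265,0.022,0.303],[0,0,0.57]],
  [[-0.265,0.022,0.303],[0,0,0.57]],
], jaw=50, grip_force=30)

```text
time_s: 1.62
position: [0.4683, 0.2285, 0.1417]
tool_rot: [[-0.805, 0.594, 0.002], [0.594, 0.805, 0.001], [-0.001, 0.002, -1.0]]
ft_force: [-0.2, 0.4, -0.1]
grip_width: 0.0502
gripper_force: 0.0
```

Run:
```python
from h import *
d=save("wrist","w2",(200,150,440,330),2.5); o=env.observe(); print(o["position"].round(4),o["tool_rot"].round(3).tolist(),o["q"].round(1),o["time_s"],o["grip_width"])
c=cloud(d)
k=(d["z_map"]>0)&(np.hypot(c[...,0]-.469,c[...,1]-.226)<.03)&(abs(c[...,2]-.0726)<.004)
q=c[k];print(k.sum(),q.mean(0).round(4),(q.max(0)+q.min(0))/2,np.ptp(q,0)); print(cv2.minEnclosingCircle((q[:,:2]*1000).astype(np.float32)))
```

```text
[0.4684 0.2284 0.1419] [[-0.804, 0.594, 0.003], [0.594, 0.804, 0.001], [-0.002, 0.002, -1.0]] [ 13.   23.8  87.3   0.   68.8 -40.6] 1.6667 0.050021690474901064
1200 [0.47   0.2287 0.0733] [0.47065965 0.22825214 0.07230892] [0.03274405 0.0322792  0.00716417]
((470.70855712890625, 228.02146911621094), 16.66460418701172)
```

View pics/w2.png

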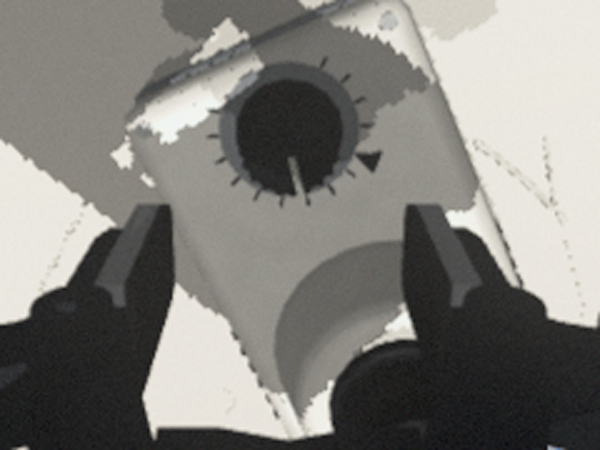

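The knob (crop ~(290,135)) sits centred between the fingers. The pointer runs (292,157)→(299,198), and the arrowhead tip is at about (357,153).

Run:
```python
from h import *
d=load("w2")
f=lambda x,y,z:w(d,200+(x+.5)/2.5-.5,150+(y+.5)/2.5-.5,z)[:2]
a=lambda v:np.degrees(np.arctan2(v[1],v[0])).round(1)
p1=f(292,157,.0733);p2=f(298,194,.0733);t=f(357,153,.0515);b=f(372,162,.0515)
K=np.array([.4704,.2283]); L=p1; print(p1,p2,a(p2-p1),a(p2-K),a(t-K),a(b-K),np.linalg.norm(p2-K),np.linalg.norm(t-K))
# bright pointer pixels in dark knob top
g=cv2.cvtColor(d["img"],cv2.COLOR_RGB2GRAY).astype(float); P=[]
for v in range(208,232):
    for u in range(300,335):
        X=w(d,u,v,.0733)[:2]
        if np.hypot(*(X-K))<.0135 and g[v,u]>75: P.append(X)
P=np.array(P); m=P.mean(0); print(len(P),m,a(m-K)); u,s,vt=np.linalg.svd(P-m); print(a(vt[0]),s)
# mixer axis: knob->cup & deck edge
c=cloud(d); q=c[(abs(c[...,2]-.05)<.003)&(np.hypot(c[...,0]-.5,c[...,1]-.22)<.1)&(d["z_map"]>0)]; print(cv2.minAreaRect((q[:,:2]*1000).astype(np.float32)))
```

```text
[0.47369001 0.22741324] [0.48505512 0.22147858] -27.6 -25.0 32.9 30.7 0.01616491272663971 0.025950292810600115
35 [0.47813637 0.22507539] -22.6
-22.2 [0.01752841 0.00394274]
((514.7871704101562, 218.74359130859375), (106.87606811523438, 145.89556884765625), 77.85738372802734)
```

Emit:
step_arm([
  [[-0.004,0.003,0.1],[0,0,0]],
  [[-0.004,0.003,0.2],[0,0,0]],
  [[-0.004,0.003,0.26],[0,0,0]],
  [[-0.004,0.003,0.285],[0,0,0]],
  [[-0.004,0.003,0.285],[0,0,0]],
  [[-0.004,0.003,0.285],[0,0,0]],
])

```text
time_s: 2.17
position: [0.4705, 0.2279, 0.0562]
tool_rot: [[-0.803, 0.596, 0.002], [0.596, 0.803, 0.0], [-0.001, 0.002, -1.0]]
ft_force: [0.3, 1.0, 0.8]
grip_width: 0.0499
gripper_force: 0.0
```

Emit:
step_arm([
  [[0,0,0],[0,0,0]],
  [[0,0,0],[0,0,0]],
  [[0,0,0],[0,0,0]],
  [[0,0,0],[0,0,0]],
  [[0,0,0],[0,0,0]],
  [[0,0,0],[0,0,0]],
], jaw=25, grip_force=30)

```text
time_s: 2.67
position: [0.4705, 0.2276, 0.0566]
tool_rot: [[-0.803, 0.596, 0.003], [0.596, 0.803, 0.0], [-0.002, 0.002, -1.0]]
ft_force: [-1.8, -1.6, 8.0]
grip_width: 0.0302
gripper_force: 29.4
```

Emit:
step_arm([
  [[0,0,0],[0,0,-0.1]],
  [[0,0,0],[0,0,-0.2]],
  [[0,0,0],[0,0,-0.3]],
  [[0,0,0],[0,0,-0.4]],
  [[0,0,0],[0,0,-0.5]],
  [[0,0,0],[0,0,-0.6]],
  [[0,0,0],[0,0,-0.7]],
  [[0,0,0],[0,0,-0.8]],
  [[0,0,0],[0,0,-0.8]],
])

```text
time_s: 3.42
position: [0.4704, 0.2273, 0.0566]
tool_rot: [[-1.0, 0.006, 0.002], [0.006, 1.0, -0.0], [-0.002, -0.0, -1.0]]
ft_force: [-2.3, -3.6, 7.2]
grip_width: 0.0301
gripper_force: 29.5
```

Emit:
step_arm([
  [[0,0,0],[0,0,-0.1]],
  [[0,0,0],[0,0,-0.2]],
  [[0,0,0],[0,0,-0.3]],
  [[0,0,0],[0,0,-0.4]],
  [[0,0,0],[0,0,-0.445]],
  [[0,0,0],[0,0,-0.445]],
  [[0,0,0],[0,0,-0.445]],
])

```text
time_s: 4.0
position: [0.4705, 0.2272, 0.0566]
tool_rot: [[-0.943, -0.333, 0.002], [-0.333, 0.943, -0.0], [-0.002, -0.001, -1.0]]
ft_force: [-1.1, -4.0, 7.1]
grip_width: 0.03
gripper_force: 29.5
```

Emit:
step_arm([
  [[0,0,0],[0,0,0]],
  [[0,0,0],[0,0,0]],
  [[0,0,0],[0,0,0]],
  [[0,0,-0.1],[0,0,0]],
  [[0,0,-0.2],[0,0,0]],
  [[0,0,-0.3],[0,0,0]],
  [[0,0,-0.3],[0,0,0]],
  [[0,0,-0.3],[0,0,0]],
], jaw=52)

```text
time_s: 4.67
position: [0.4705, 0.2278, 0.1463]
tool_rot: [[-0.943, -0.332, 0.003], [-0.332, 0.943, 0.001], [-0.004, -0.0, -1.0]]
ft_force: [-0.4, -0.6, -0.0]
grip_width: 0.0519
gripper_force: 0.0
```

Run:
```python
from h import *
d=save("wrist","w3",(240,150,400,270),4); o=env.observe(); print(o["position"].round(4),o["tool_rot"].round(3).tolist(),o["q"].round(1),o["time_s"],o["grip_width"])
c=cloud(d)
k=(d["z_map"]>0)&(np.hypot(c[...,0]-.47,c[...,1]-.228)<.03)&(abs(c[...,2]-.0733)<.004)
q=c[k]; print(k.sum(),cv2.minEnclosingCircle((q[:,:2]*1000).astype(np.float32)))
```

```text
[0.4698 0.2276 0.1449] [[-0.943, -0.332, 0.0], [-0.332, 0.943, 0.0], [-0.001, -0.0, -1.0]] [ 12.8  23.7  86.8   0.   69.5 -96.6] 4.7167 0.051914864363773336
1153 ((471.0570373535156, 227.34310913085938), 16.757240295410156)
```

View pics/w3.png

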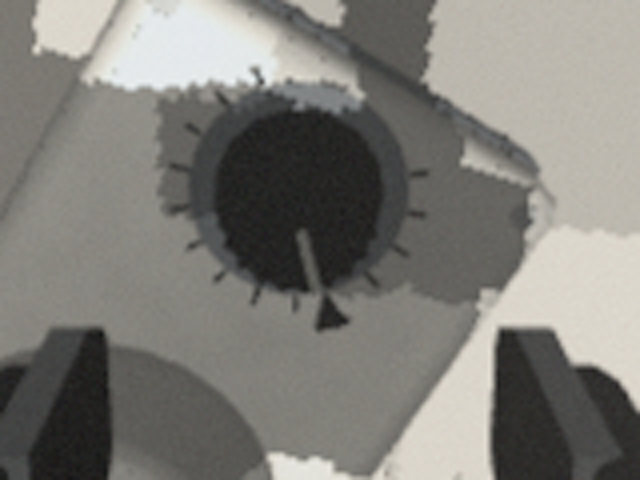

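The pointer (303,232)→(321,290) now ends at the arrowhead, whose tip is at about (325,297). I'll check the remaining angle and also measure the block and tubes.

Run:
```python
from h import *
d=load("w3")
f=lambda x,y,z:w(d,240+(x+.5)/4-.5,150+(y+.5)/4-.5,z)[:2]
a=lambda v:np.degrees(np.arctan2(v[1],v[0])).round(1)
K=np.array([.4706,.2277]);t=f(324,297,.0515);b=f(332,320,.0515)
p1=f(303,232,.0733);p2=f(319,285,.0733)
print(a(p2-p1),a(p1-K),a(p2-K),"arrow",a(t-K),a(b-K),a(b-t))
g=cv2.cvtColor(d["img"],cv2.COLOR_RGB2GRAY).astype(float)
P=[];W=[]
for v in range(200,225):
    for u in range(305,330):
        X=w(d,u,v,.0733)[:2]
        if .003<np.hypot(*(X-K))<.0145 and g[v,u]>60: P.append(X)
P=np.array(P);m=P.mean(0);u,s,vt=np.linalg.svd(P-m); print(len(P),a(m-K),a(vt[0]))
T=load("top0");S=load("side0")
for n,D in(("top",T),("side",S)):
    c=cloud(D); im=D["img"].astype(int)
    pur=(im[...,0]-im[...,1]>35)&(im[...,2]-im[...,1]>35)&(abs(c[...,0]-.5)<.1)&(abs(c[...,1]+.35)<.12)&(c[...,2]>.075)
    k,l=cv2.connectedComponents(pur.astype(np.uint8))
    for i in range(1,k):
        q=c[l==i]; 
        if len(q)>5: print(n,len(q),q.mean(0).round(4),((q.max(0)+q.min(0))/2).round(4),q[:,2].max().round(4))
c=cloud(T); q=c[(abs(c[...,2]-.055)<.004)&(abs(c[...,0]-.5)<.09)&(abs(c[...,1]+.35)<.1)]
r=cv2.minAreaRect((q[:,:2]*1000).astype(np.float32)); print(r)
for e in(-1,1):
  th=np.radians(r[2]-90); R=np.array([[np.cos(th),-np.sin(th)],[np.sin(th),np.cos(th)]]); print("hole",np.array(r[0])/1000+R@[-.014,.042], np.degrees(th))
  break
```

```text
35.5 37.8 36.0 arrow 32.3 33.3 37.7
41 32.2 33.4
top 15 [ 0.5042 -0.3058  0.1022] [ 0.5039 -0.3062  0.1024] 0.108
top 16 [ 0.5012 -0.3942  0.1018] [ 0.5013 -0.3946  0.1001] 0.111
top 17 [ 0.4755 -0.3845  0.1008] [ 0.4753 -0.385   0.0983] 0.1081
side 44 [ 0.5018 -0.3086  0.098 ] [ 0.5032 -0.3072  0.096 ] 0.1048
side 52 [ 0.4992 -0.3964  0.098 ] [ 0.4999 -0.394   0.0956] 0.1039
side 56 [ 0.4726 -0.3868  0.0977] [ 0.474  -0.3854  0.0954] 0.1048
((502.2554931640625, -351.5709228515625), (117.89472198486328, 61.69881057739258), 69.89450073242188)
hole [ 0.50354613 -0.30731785] -20.105499267578125
```

The pointer's fitted angle is 33.4° and the arrow's is 33°, so the knob is set. Next I'll carry the gripper in front of the microscope to the tube.

Emit:
step_arm([
  [[0.05,-0.03,-0.15],[0,0,0.14]],
  [[0.2,-0.12,-0.3],[0,0,0.29]],
  [[0.35,-0.2,-0.35],[0,0,0.44]],
  [[0.487,-0.28,-0.35],[0,0,0.6]],
  [[0.487,-0.28,-0.35],[0,0,0.75]],
  [[0.487,-0.28,-0.35],[0,0,0.875]],
  [[0.487,-0.28,-0.35],[0,0,0.875]],
  [[0.487,-0.28,-0.35],[0,0,0.875]],
  [[0.487,-0.28,-0.35],[0,0,0.875]],
], jaw=40)

```text
time_s: 5.47
position: [0.3604, 0.1002, 0.2491]
tool_rot: [[-0.941, 0.339, -0.002], [0.339, 0.941, 0.0], [0.002, -0.0, -1.0]]
ft_force: [-0.1, -0.4, -0.2]
grip_width: 0.04
gripper_force: 0.0
```

Emit:
step_arm([
  [[-0.26,-0.72,0],[0,0,0]],
  [[-0.26,-0.72,0],[0,0,0]],
  [[-0.26,-0.72,0],[0,0,0]],
  [[-0.26,-0.72,0],[0,0,0]],
  [[-0.26,-0.72,0],[0,0,0]],
  [[-0.26,-0.72,0],[0,0,0]],
  [[-0.26,-0.72,0],[0,0,0]],
  [[-0.26,-0.72,0],[0,0,0]],
])

```text
time_s: 6.13
position: [0.36, -0.1303, 0.249]
tool_rot: [[-0.94, 0.341, -0.002], [0.341, 0.94, 0.002], [0.002, 0.001, -1.0]]
ft_force: [0.7, 0.1, 0.1]
grip_width: 0.0403
gripper_force: 0.0
```

Emit:
step_arm([
  [[-0.624,-0.4,0.1],[0,0,0]],
  [[-0.624,-0.4,0.2],[0,0,0]],
  [[-0.624,-0.4,0.23],[0,0,0]],
  [[-0.624,-0.4,0.23],[0,0,0]],
  [[-0.624,-0.4,0.23],[0,0,0]],
  [[-0.624,-0.4,0.23],[0,0,0]],
  [[-0.624,-0.4,0.23],[0,0,0]],
  [[-0.624,-0.4,0.23],[0,0,0]],
  [[-0.624,-0.4,0.23],[0,0,0]],
])

```text
time_s: 6.88
position: [0.4949, -0.3048, 0.1807]
tool_rot: [[-0.941, 0.339, -0.001], [0.339, 0.941, 0.001], [0.001, 0.001, -1.0]]
ft_force: [-0.2, 1.1, 0.6]
grip_width: 0.04
gripper_force: 0.0
```

Run:
```python
from h import *
d=save("wrist","w4",(180,120,460,330),2.5); o=env.observe(); print(o["position"].round(4),o["tool_rot"].round(3).tolist(),o["q"].round(1),o["time_s"],o["grip_width"])
c=cloud(d); im=d["img"].astype(int)
pur=(im[...,0]-im[...,1]>25)&(im[...,2]-im[...,1]>25)&(abs(c[...,0]-.5)<.1)&(abs(c[...,1]+.35)<.12)&(c[...,2]>.075)
k,l,st,ce=cv2.connectedComponentsWithStats(pur.astype(np.uint8))
for i in range(1,k):
    q=c[l==i]
    if len(q)>20:
        t=q[q[:,2]>np.percentile(q[:,2],95)-.004]; print(ce[i],len(q),q.mean(0).round(4),"top",len(t),t.mean(0).round(4),cv2.minEnclosingCircle((t[:,:2]*1000).astype(np.float32)))
```

```text
[ 0.4947 -0.3049  0.1813] [[-0.941, 0.339, 0.0], [0.339, 0.941, 0.0], [-0.0, 0.0, -1.0]] [ -43.3   27.1   74.1    0.    78.8 -113.5] 6.9333 0.03983564791567085
[217.38257576 212.40909091] 264 [ 0.475  -0.3825  0.1044] top 248 [ 0.4752 -0.3828  0.1049] ((454.84130859375, -336.18597412109375), 59.357460021972656)
[317.37610619 213.5       ] 226 [ 0.5044 -0.305   0.1032] top 226 [ 0.5044 -0.305   0.1032] ((504.3996887207031, -304.86907958984375), 7.484372615814209)
[219.7510917  243.15720524] 229 [ 0.5014 -0.3932  0.1029] top 222 [ 0.5016 -0.3932  0.1031] ((501.69476318359375, -393.57220458984375), 7.734960079193115)
```

View pics/w4.png

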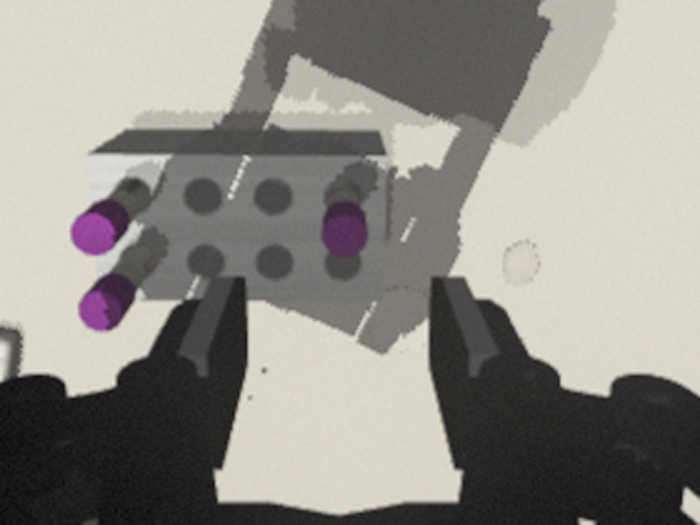

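The cap of the lone tube is at crop (345,232), at world (0.504,-0.305). Tubes b and c are well away to the left. I'll go down over the cap.

Emit:
step_arm([
  [[-0.03,0.01,0.05],[0,0,0]],
  [[-0.03,0.01,0.15],[0,0,0]],
  [[-0.03,0.01,0.25],[0,0,0]],
  [[-0.03,0.01,0.32],[0,0,0]],
  [[-0.03,0.01,0.358],[0,0,0]],
  [[-0.03,0.01,0.358],[0,0,0]],
  [[-0.03,0.01,0.358],[0,0,0]],
])

```text
time_s: 7.52
position: [0.5041, -0.3061, 0.0744]
tool_rot: [[-0.94, 0.341, 0.0], [0.341, 0.94, -0.0], [-0.0, -0.0, -1.0]]
ft_force: [0.1, 0.0, 0.7]
grip_width: 0.0401
gripper_force: 0.0
```

Emit:
step_arm([
  [[0,0,0],[0,0,0]],
  [[0,0,0],[0,0,0]],
  [[0,0,0],[0,0,0]],
  [[0,0,0],[0,0,0]],
  [[0,0,0],[0,0,0]],
  [[0,0,0],[0,0,0]],
  [[0,0,0],[0,0,0]],
], jaw=8, grip_force=40)

```text
time_s: 8.1
position: [0.5046, -0.3072, 0.0751]
tool_rot: [[-0.94, 0.342, 0.002], [0.342, 0.94, -0.002], [-0.003, -0.001, -1.0]]
ft_force: [-0.3, 0.7, 6.9]
grip_width: 0.0138
gripper_force: 39.0
```

Emit:
step_arm([
  [[0,0,-0.03],[0,0,0]],
  [[0,0,-0.1],[0,0,0]],
  [[0,0,-0.18],[0,0,0]],
  [[0,0,-0.27],[0,0,0]],
  [[0,0,-0.37],[0,0,0]],
  [[0,0,-0.47],[0,0,0]],
  [[0,0,-0.55],[0,0,0]],
  [[0,0,-0.58],[0,0,0]],
  [[0,0,-0.58],[0,0,0]],
])

```text
time_s: 8.85
position: [0.5043, -0.3072, 0.2501]
tool_rot: [[-0.94, 0.342, 0.003], [0.342, 0.94, -0.003], [-0.004, -0.002, -1.0]]
ft_force: [-0.1, -0.3, -1.3]
grip_width: 0.0136
gripper_force: 39.1
```

Emit:
step_arm([
  [[0.08,0.045,0],[0,0,0]],
  [[0.2,0.12,0],[0,0,0]],
  [[0.32,0.19,0],[0,0,0]],
  [[0.44,0.26,0],[0,0,0]],
  [[0.55,0.33,0],[0,0,0]],
  [[0.63,0.375,0],[0,0,0]],
  [[0.653,0.39,0],[0,0,0]],
  [[0.653,0.39,0],[0,0,0]],
])

```text
time_s: 9.52
position: [0.3586, -0.1285, 0.2469]
tool_rot: [[-0.94, 0.341, -0.001], [0.341, 0.94, 0.001], [0.001, 0.0, -1.0]]
ft_force: [0.0, -0.3, 0.9]
grip_width: 0.0139
gripper_force: 39.1
```

Emit:
step_arm([
  [[0.03,0.08,0],[0,0,0]],
  [[0.07,0.2,0],[0,0,0]],
  [[0.115,0.32,0],[0,0,0]],
  [[0.16,0.44,0],[0,0,0]],
  [[0.2,0.56,0],[0,0,0]],
  [[0.235,0.66,0],[0,0,0]],
  [[0.26,0.72,0],[0,0,0]],
  [[0.26,0.72,0],[0,0,0]],
  [[0.26,0.72,0],[0,0,0]],
])

```text
time_s: 10.27
position: [0.3612, 0.0999, 0.2468]
tool_rot: [[-0.94, 0.34, -0.001], [0.34, 0.94, -0.0], [0.001, -0.001, -1.0]]
ft_force: [0.3, 0.7, -0.0]
grip_width: 0.0138
gripper_force: 39.2
```

Emit:
step_arm([
  [[0.06,0.17,0],[0,0,0]],
  [[0.122,0.337,0],[0,0,0]],
  [[0.02,0.374,0],[0,0,0]],
  [[-0.11,0.42,0],[0,0,0]],
  [[-0.24,0.467,0],[0,0,0]],
  [[-0.36,0.51,0],[0,0,0]],
  [[-0.46,0.547,0],[0,0,0]],
  [[-0.511,0.566,0],[0,0,0]],
  [[-0.511,0.566,0],[0,0,0]],
  [[-0.511,0.566,0],[0,0,0]],
])

```text
time_s: 11.1
position: [0.5635, 0.2052, 0.246]
tool_rot: [[-0.939, 0.344, -0.002], [0.344, 0.939, -0.0], [0.002, -0.001, -1.0]]
ft_force: [-0.8, 1.0, 0.1]
grip_width: 0.014
gripper_force: 39.2
```

Run:
```python
from h import *
a=get_image("side"); b=get_image("wrist"); o=env.observe(); print(o["position"].round(4),o["q"].round(1),o["time_s"])
np.savez("pics/s5.npz",**a); np.savez("pics/w5.npz",**b)
A=cv2.resize(a["img"][90:210,225:325,::-1],(400,480),interpolation=cv2.INTER_CUBIC); B=cv2.resize(b["img"][170:330,260:390,::-1],(390,480),interpolation=cv2.INTER_CUBIC)
cv2.imwrite("pics/five.png",np.hstack([A,B]))
c=cloud(a); im=a["img"].astype(int)
pur=(im[...,0]-im[...,1]>25)&(im[...,2]-im[...,1]>25)&(abs(c[...,0]-.56)<.05)&(abs(c[...,1]-.2)<.05)&(c[...,2]>.2)
print("cap",pur.sum(),c[pur].mean(0) if pur.sum() else 0)
for n,d in(("side",a),("wrist",b)):
    for z in(.12,): print(n,px(d,[.5632,.2075,z]),px(d,[.5632,.2075,.18]))
```

```text
[0.5622 0.206  0.2472] [  8.8  26.3  64.4  -0.   89.4 -61.1] 11.2
cap 0 0
side [275.03041171 144.11377555] [273.54292324 126.55033365]
wrist [316.01183657 188.78746666] [316.25293396 207.05766853]
```

View pics/five.png

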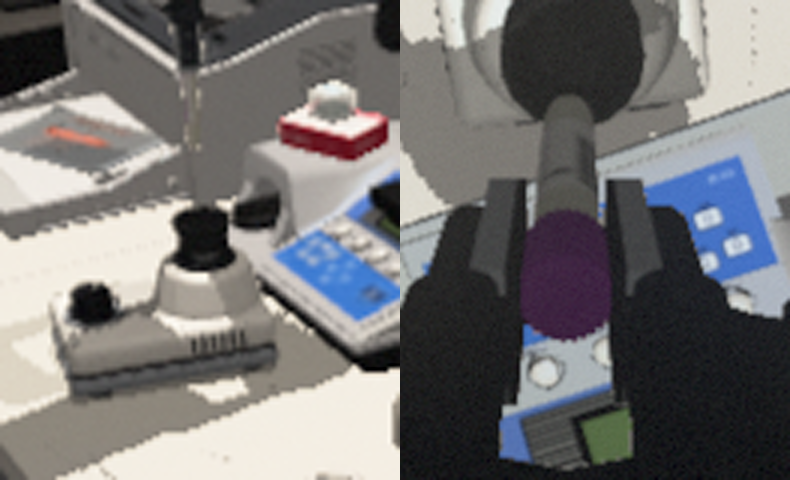

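The side crop (left) shows the tube above the cup, tube end ~(194,200) and rim centre ~(205,215). The wrist crop (right) has the cup at (571,50) and the tube end at ~(568,105), held straight. I'll measure the rim in the wrist depth map.

Run:
```python
from h import *
def circ(p):
    s=np.linalg.lstsq(np.c_[2*p,np.ones(len(p))],(p**2).sum(1),rcond=None)[0]; return s[:2].round(4),np.sqrt(s[2]+s[:2]@s[:2]).round(4)
for n in("w5","s5"):
    d=load(n);c=cloud(d);ok=d["z_map"]>0
    r=ok&(np.hypot(c[...,0]-.563,c[...,1]-.207)<.035)&(c[...,2]>.116)&(c[...,2]<.126)
    q=c[r]; print(n,r.sum(),circ(q[:,:2]),(q.max(0)+q.min(0))/2,np.median(q[:,2]))
    for z0,z1 in((.14,.165),(.18,.2),(.2,.22)):
        t=ok&(np.hypot(c[...,0]-.563,c[...,1]-.207)<.02)&(c[...,2]>z0)&(c[...,2]<z1)
        if t.sum()>3: print(" tube",z0,t.sum(),c[t].mean(0).round(4))
    if n=="s5":
        t=ok&(np.hypot(c[...,0]-.563,c[...,1]-.207)<.03)&(c[...,2]>.09)&(c[...,2]<.13); v,u=np.where(t); print("cup px rows",v.min(),v.max(),[(y,u[v==y].min(),u[v==y].max()) for y in range(v.min(),v.max()+1,2)])
        t=ok&(np.hypot(c[...,0]-.563,c[...,1]-.207)<.03)&(c[...,2]>.17)&(c[...,2]<.225); v,u=np.where(t); print("tube px",[(y,u[v==y].min(),u[v==y].max()) for y in sorted(set(v))[::2]])
        print(px(d,[.5622,.206,.2]),px(d,[.563,.207,.115]),px(d,[.563,.207,.2]))
```

```text
w5 662 (array([0.5631, 0.2081]), np.float64(0.0213)) [0.56341189 0.20780355 0.11953143] 0.12065412833638293
 tube 0.18 88 [0.5575 0.2087 0.1935]
 tube 0.2 161 [0.5577 0.2088 0.2107]
s5 65 (array([0.5616, 0.2073]), np.float64(0.022)) [0.56079    0.20819224 0.12020329] 0.12014856338115909
 tube 0.18 19 [0.5593 0.2028 0.1919]
 tube 0.2 26 [0.5603 0.2032 0.2102]
cup px rows 141 156 [(141, np.int64(272), np.int64(279)), (143, np.int64(268), np.int64(282)), (145, np.int64(268), np.int64(281)), (147, np.int64(269), np.int64(281)), (149, np.int64(270), np.int64(281)), (151, np.int64(269), np.int64(282)), (153, np.int64(268), np.int64(281)), (155, np.int64(273), np.int64(280))]
tube px [(np.int64(113), np.int64(273), np.int64(274)), (np.int64(115), np.int64(271), np.int64(274)), (np.int64(117), np.int64(271), np.int64(274)), (np.int64(119), np.int64(271), np.int64(274)), (np.int64(121), np.int64(271), np.int64(274)), (np.int64(123), np.int64(271), np.int64(274)), (np.int64(125), np.int64(272), np.int64(274))]
[272.94322093 120.73588053] [275.16110509 145.61150787] [273.04176528 120.58609922]
```

Emit:
step_arm([
  [[-0.001,0.006,0.04],[0,0,0]],
  [[-0.001,0.006,0.1],[0,0,0]],
  [[-0.001,0.006,0.16],[0,0,0]],
  [[-0.001,0.006,0.21],[0,0,0]],
  [[-0.001,0.006,0.24],[0,0,0]],
  [[-0.001,0.006,0.26],[0,0,0]],
  [[-0.001,0.006,0.26],[0,0,0]],
  [[-0.001,0.006,0.26],[0,0,0]],
])

```text
time_s: 11.87
position: [0.5634, 0.2085, 0.1703]
tool_rot: [[-0.94, 0.342, 0.001], [0.342, 0.94, 0.0], [-0.001, 0.0, -1.0]]
ft_force: [-0.3, -1.2, -0.8]
grip_width: 0.0139
gripper_force: 39.2
```

Emit:
step_arm([
  [[0,0,0.004],[0,0,0]],
  [[0,0,0.008],[0,0,0]],
  [[0,0,0.012],[0,0,0]],
  [[0,0,0.016],[0,0,0]],
  [[0,0,0.02],[0,0,0]],
  [[0,0,0.02],[0,0,0]],
])

```text
time_s: 12.37
position: [0.5636, 0.2085, 0.1639]
tool_rot: [[-0.94, 0.342, 0.001], [0.342, 0.94, 0.0], [-0.001, 0.001, -1.0]]
ft_force: [-0.3, -0.9, 4.3]
grip_width: 0.0139
gripper_force: 39.6
```

Contact at 4.3 N. Pressing on in small steps.

Emit:
step_arm([
  [[0,0,0.003],[0,0,0]],
  [[0,0,0.006],[0,0,0]],
  [[0,0,0.009],[0,0,0]],
  [[0,0,0.012],[0,0,0]],
  [[0,0,0.015],[0,0,0]],
  [[0,0,0.015],[0,0,0]],
  [[0,0,0.015],[0,0,0]],
])

```text
time_s: 12.95
position: [0.5637, 0.2085, 0.1598]
tool_rot: [[-0.94, 0.342, 0.002], [0.342, 0.94, 0.0], [-0.001, 0.001, -1.0]]
ft_force: [-0.1, -0.6, 7.6]
grip_width: 0.0138
gripper_force: 39.9
```

Emit:
step_arm([
  [[0,0,0.002],[0,0,0]],
  [[0,0,0.004],[0,0,0]],
  [[0,0,0.004],[0,0,0]],
  [[0,0,0.004],[0,0,0]],
])

```text
time_s: 13.28
position: [0.5638, 0.2085, 0.1587]
tool_rot: [[-0.94, 0.342, 0.002], [0.342, 0.94, 0.0], [-0.002, 0.001, -1.0]]
ft_force: [0.5, -1.2, 8.2]
grip_width: 0.0141
gripper_force: 39.9
```

Emit:
step_arm([
  [[0,0,0.002],[0,0,0]],
  [[0,0,0.005],[0,0,0]],
  [[0,0,0.005],[0,0,0]],
  [[0,0,0.005],[0,0,0]],
])

```text
time_s: 13.62
position: [0.5641, 0.2086, 0.158]
tool_rot: [[-0.94, 0.342, 0.004], [0.342, 0.94, 0.0], [-0.003, 0.002, -1.0]]
ft_force: [-0.6, -0.1, 12.5]
grip_width: 0.0138
gripper_force: 40.3
```

Emit:
step_arm([
  [[0,0,0.002],[0,0,0]],
  [[0,0,0.004],[0,0,0]],
  [[0,0,0.004],[0,0,0]],
  [[0,0,0.004],[0,0,0]],
])

```text
time_s: 13.95
position: [0.5646, 0.2086, 0.1579]
tool_rot: [[-0.94, 0.342, 0.006], [0.342, 0.94, 0.001], [-0.005, 0.003, -1.0]]
ft_force: [-1.8, -0.7, 17.7]
grip_width: 0.0137
gripper_force: 40.8
```

At the hard stop (force climbs, height stays at 0.158) with about 17 N. One numeric check before handing in.

Run:
```python
from h import *
s=get_image("side");t=get_image("top")
o=env.observe(); print(o["ft_force"].round(1),o["position"].round(4),o["grip_width"],o["time_s"])
c=cloud(s);r=(np.hypot(c[...,0]-.563,c[...,1]-.208)<.024)&(c[...,2]<.13)&(c[...,2]>.09); print("rim z",np.percentile(c[r][:,2],[90,97]))
c0=cloud(load("s5"));r=(np.hypot(c0[...,0]-.563,c0[...,1]-.208)<.024)&(c0[...,2]<.13)&(c0[...,2]>.09); print("before",np.percentile(c0[r][:,2],[90,97]))
im=s["img"].astype(int)
pur=(im[...,0]-im[...,1]>35)&(im[...,2]-im[...,1]>35)&(abs(c[...,0]-.5)<.1)&(abs(c[...,1]+.35)<.12)&(c[...,2]>.075)
k,l=cv2.connectedComponents(pur.astype(np.uint8)); print([c[l==i].mean(0).round(3) for i in range(1,k) if (l==i).sum()>5])
```

```text
[-1.3  0.1 17.6] [0.5646 0.2086 0.1579] 0.013714039635266129 14.05
rim z [0.11897156 0.12748722]
before [0.12102468 0.12225452]
[array([ 0.499, -0.396,  0.098]), array([ 0.472, -0.387,  0.098])]
```

```bash
python3 -c "
from rig import close_job; print(close_job())"
```

```text
the job is handed in; nothing more can be done
None
```

The job is handed in: the speed knob's pointer is back at the arrowhead, and the sample tube is gripped upright in the cup and held against its stop at about 18 N; tubes b and c still stand in the block.

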